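# Sweep glaze test discs through the gate into the slot

### The job

Three small fired-clay test discs lie loose on the deck of the wooden sorting box: sweep them with the fingertips along the deck, one at a time, through the gap in the fence so that each one drops into the slot behind it. The discs are brittle, so push them gently and never pinch or lift them. Leave the kiln prop, the pots and the clay scraper where they are, and finish clear of everything.

Things in the scene. Friction and masses are not known exactly. Their poses are not given: they have to be found in the camera images.
- sorter: fixed wooden sorting box, 270 x 280 x 65 mm. Origin: on the table under it; x points from the open near edge through the gate to the slot, y left, z up. Flat deck 65 mm above the origin, x = -140 to 130, y = -140 to 140. Rims 14 mm high: sides (8 mm thick) and far edge (12 mm), none at the near edge; fence at x = 50 to 62
- gate (a point): centre of the gate, at deck height, at x = 56, y = 0 of the sorting box: a 46 mm wide gap in the straight fence, which is 14 mm high above the deck, 12 mm thick and otherwise runs right across the deck along y
- slot (a point): centre of the slot's mouth, at deck height, 34 mm beyond the gate centre (x = 90, y = 0 of the sorting box). The slot is an open pit straight behind the gate, x = 62 to 118, y = -23 to 23, 59 mm deep: a disc pushed through the gate tips in once its centre is past x = 62
- disc1_center (a point): centre of a loose flat round fired-clay test disc (terracotta, a white glaze dot on top), 32 mm diameter, 10 mm thick, about 18 g; starts flat on the deck in front of the fence (centre 5 mm above the deck), clear of the other discs; all three are alike
- disc2_center (a point): centre of a loose flat round fired-clay test disc (terracotta, a white glaze dot on top), 32 mm diameter, 10 mm thick, about 18 g; starts flat on the deck in front of the fence (centre 5 mm above the deck), clear of the other discs; all three are alike
- disc3_center (a point): centre of a loose flat round fired-clay test disc (terracotta, a white glaze dot on top), 32 mm diameter, 10 mm thick, about 18 g; starts flat on the deck in front of the fence (centre 5 mm above the deck), clear of the other discs; all three are alike
- prop: bystander: white waisted kiln prop, 32 mm diameter, 48 mm tall, loose, upright on the deck behind the fence, beside the slot. Origin: centre of its underside
- pinchpot: bystander: small grey clay pot, 44 mm diameter, 40 mm tall, loose, upright on the deck behind the fence, on the other side of the slot. Origin: centre of its underside
- cup: bystander: grey clay cup, 82 mm diameter, 95 mm tall, loose on the table to the left of the sorting box. Origin: centre of its underside
- scraper: bystander: flat steel clay scraper with a wooden handle, 200 mm long, loose, lying on the table to the right of the sorting box. Origin: middle of its underside
There are look-alikes about, which are no part of the job. What is shaped like the part that bears disc3_center but blue or purple is not meant.

How it is judged (in metres and radians):
On the way, in this order (a step that is already met when the one before it is completed fails the run):
1. a first disc lies in the slot (((x of disc1_center in the frame of sorter between 0.06 and 0.12 m and y of disc1_center in the frame of sorter between -0.025 and 0.025 m and z of disc1_center in the frame of sorter below 0.057 m) or (x of disc2_center in the frame of sorter between 0.06 and 0.12 m and y of disc2_center in the frame of sorter between -0.025 and 0.025 m and z of disc2_center in the frame of sorter below 0.057 m) or (x of disc3_center in the frame of sorter between 0.06 and 0.12 m and y of disc3_center in the frame of sorter between -0.025 and 0.025 m and z of disc3_center in the frame of sorter below 0.057 m))), for 0.2 s.
2. then a second disc lies in the slot, after the first ((((x of disc1_center in the frame of sorter between 0.06 and 0.12 m and y of disc1_center in the frame of sorter between -0.025 and 0.025 m and z of disc1_center in the frame of sorter below 0.057 m) and (x of disc2_center in the frame of sorter between 0.06 and 0.12 m and y of disc2_center in the frame of sorter between -0.025 and 0.025 m and z of disc2_center in the frame of sorter below 0.057 m)) or ((x of disc1_center in the frame of sorter between 0.06 and 0.12 m and y of disc1_center in the frame of sorter between -0.025 and 0.025 m and z of disc1_center in the frame of sorter below 0.057 m) and (x of disc3_center in the frame of sorter between 0.06 and 0.12 m and y of disc3_center in the frame of sorter between -0.025 and 0.025 m and z of disc3_center in the frame of sorter below 0.057 m)) or ((x of disc2_center in the frame of sorter between 0.06 and 0.12 m and y of disc2_center in the frame of sorter between -0.025 and 0.025 m and z of disc2_center in the frame of sorter below 0.057 m) and (x of disc3_center in the frame of sorter between 0.06 and 0.12 m and y of disc3_center in the frame of sorter between -0.025 and 0.025 m and z of disc3_center in the frame of sorter below 0.057 m)))), for 0.2 s.
3. then the third disc lies in the slot (x of disc1_center in the frame of sorter between 0.06 and 0.12 m and y of disc1_center in the frame of sorter between -0.025 and 0.025 m and z of each of disc1_center, disc2_center, disc3_center in the frame of sorter below 0.057 m and x of disc2_center in the frame of sorter between 0.06 and 0.12 m and y of disc2_center in the frame of sorter between -0.025 and 0.025 m and x of disc3_center in the frame of sorter between 0.06 and 0.12 m and y of disc3_center in the frame of sorter between -0.025 and 0.025 m), for 0.2 s.
At the end, for the whole second after the job is handed in: all three discs lie at rest inside the slot, their centres at least 8 mm below the deck; the prop, the pinch pot, the cup and the scraper are within 15 mm of where they began, and the prop, pot and cup are upright (all of step 3 and linear speed of each of disc1, disc2, disc3 below 0.02 m/s and distance of each of prop, pinchpot, cup, scraper from where it was at the start of the episode below 0.015 m and angle between each of cup, pinchpot, prop's own z axis and vertical below 0.2 rad); the robot touches nothing.
It fails at once if a disc is lifted 15 mm or more off the deck (z of any of disc1_center, disc2_center, disc3_center in the frame of sorter above 0.085 m).
It fails at once if a disc is pinched between the fingers (or pressed hard down from straight above): over 8 N with the grasp point within 10 mm of its centre, seen from above ((contact force between the fingers and disc1 above 8 N and horizontal distance between the grasp point and disc1_center below 0.01 m) or (contact force between the fingers and disc2 above 8 N and horizontal distance between the grasp point and disc2_center below 0.01 m) or (contact force between the fingers and disc3 above 8 N and horizontal distance between the grasp point and disc3_center below 0.01 m)).
It fails at once if a brittle disc is struck or pressed by the fingers with more than 40 N (contact force between the fingers and disc1 above 40 N or contact force between the fingers and disc2 above 40 N or contact force between the fingers and disc3 above 40 N).
It fails at once if the prop, the pinch pot, the cup or the scraper is moved more than 15 mm (distance of any of prop, pinchpot, cup, scraper from where it was at the start of the episode above 0.015 m).
It also fails if it takes over 72 s, if anything falls off the work surface, if the arm or the gripper's body presses on something with over 40 N, if the wrist force passes 120 N, or if a joint passes its speed limit or range.

### The arm

A 6-joint arm with a two-finger parallel gripper is mounted at the origin on the work surface. World frame = base frame: x ahead of the robot, y to its left, z up, the work surface at z = 0. Lengths are in mm, angles in rad, forces in N, time in s.
With the tool pointing down it reaches from about 425 to 1125 mm from the base axis. Payload 14.9 kg.
Tool frame: the origin (TCP) lies at the very end of the fingers, on their centre line; the grasp point (between the pads) lies 19 mm behind it; z points along the fingers, y is the direction in which the jaws open and shut (so a half turn about z gives the same grasp; the last joint's range is limited). The gripper opens to 91 mm and grips with 3 to 60 N. Pads are 32 mm wide; open, the fingers measure 118 mm over their backs; the gripper's body (76 mm by 178 mm) begins 60 mm behind the grasp point.
Start: joints at [-1.199, 0.379, 1.734, -0, 1.028, -0.033], TCP at [275.681, -643.442, 213.932] pointing down, gripper open.
Joint ranges: [-2.77, 2.77], [-0.74, 2.19], [0, 2.66], [-1.06, 4.2], [0.31, 2.87], [-3.08, 3.08]. Speed limits (rad/s): [1.89, 1.89, 2.39, 3.14, 3.14, 3.14].

### API

Orientations are given as a unit quaternion [w, x, y, z].
In Python, from workcell import get_state, read_camera, camera_params, finish_job gives the robot as it stands.
- The arm moves only by the tool send_rows, never from a script. Its argument "increments" is a list of rows, each an object with "delta_pos": the shift along the world's x, y, z in mm, a list of three; "twist": the turn, a rotation vector about the world's x, y, z in rad, a list of three. A call has 1 to 12 rows; each row is the pose to reach, as a shift and turn from the pose commanded when the call began; what a row does not reach only later rows make up. A row lasts 1/12 s, in which the tool goes at most 41.7 mm and 7.16 degrees, less where a joint would pass 70% of its speed; a pose out of reach is approached as far as the arm can. A call with a gripper value outside its range is refused whole. "grip" is the finger opening in mm, from 0 to 91.2, set as the call begins (left out, the last holds). The fingers move at their own pace and stop on an object; the grip force is fixed at half the most. Time passes only in rows, so rows that repeat a pose let the fingers close. It gives the time, the measured TCP pose, the force and the opening at its end, in the units of the state.
- get_state(): the state, without advancing time (a new reading comes with each control period).
- read_camera(name): name is "side" or "top" or "wrist"; returns the picture (384x512x3 uint8, red, green, blue); there is no depth.
- camera_params(name): a dict with "K" (3x3 intrinsics, pixels), "R" (3x3) and "t" (3): a world point X has camera coordinates R X + t; the wrist camera has in their place "hand_eye" (4x4, takes a point from camera to tool coordinates, whose origin is the TCP and whose axes are the flange's). Camera axes: x right, y down, z forward; pixel columns grow to the right and rows downward; lengths in mm; the calibration is good to about 2 mm. A picture is of the moment at which its call begins: read the wrist's pose just before it. camera_params takes no time and is no camera call.
- finish_job(): hands the job in, once; it reports no verdict.
The state is a dict: "time": time; "joints": joint angles; "dq": joint speeds; "tau": joint torques, N m; "tool_pos": TCP position; "tcp_rot": TCP orientation; "wrist_force": force on the tool from outside, world axes, zero at the start; "torque": the same for the moment, N m; "width": finger opening in mm.
Only numpy, scipy, OpenCV 4.12 (cv2) and the standard library are available. Lean on these libraries where they do the work, as an engineer would, in place of code of your own. Each camera call takes 0.05 s, during which the arm holds its last target. There are 200 camera calls.

## Working session

There is one attempt and no reset: what is moved stays moved. The work goes in short steps, Python scripts to look and compute and a tool call to move; the robot and the scene stay as the last step left them, time stands still between calls to the robot, and variables do not carry over. Pictures are saved under pics/ and viewed, about 8 in all and at most 12, crops included, and the job is handed in when it is done.

Besides the shell and the picture viewer there is one more tool, called after "Call:" in YAML: its name, and indented under it one key for each argument. send_rows: Moves the arm, as the interface text tells. Its arguments: {"type":"object","properties":{"increments":{"type":"array","items":{"type":"object","properties":{"delta_pos":{"type":"array","items":{"type":"number"}},"twist":{"type":"array","items":{"type":"number"}}}}},"grip":{"type":"number"}},"required":["increments"]}

```bash
mkdir -p pics; python3 - <<'E'
from workcell import *
import cv2,numpy as np
a=read_camera("top");b=read_camera("side")
cv2.imwrite("pics/top.png",a[:,:,::-1]);cv2.imwrite("pics/side.png",b[:,:,::-1])
for n in("top","side","wrist"):print(n,camera_params(n))
print(get_state())
E
```

```text
top {'K': array([[367.45464895,   0.        , 257.92883756],
       [  0.        , 367.45464895, 189.05295528],
       [  0.        ,   0.        ,   1.        ]]), 'R': array([[-0.01112163, -0.99953239,  0.02848348],
       [-0.99258226,  0.00758655, -0.12133795],
       [ 0.12106512, -0.02962168, -0.9922025 ]]), 't': array([ 47.24609335, 637.8360815 , 972.96168461])}
side {'K': array([[480.97809528,   0.        , 263.58296079],
       [  0.        , 480.97809528, 196.65756695],
       [  0.        ,   0.        ,   1.        ]]), 'R': array([[-0.87823895, -0.47817619, -0.00662429],
       [-0.32430199,  0.60569291, -0.72661153],
       [ 0.35146062, -0.63599027, -0.6870166 ]]), 't': array([600.82065827, 217.74664512, 834.94523941])}
wrist {'K': array([[285.03003288,   0.        , 258.1169455 ],
       [  0.        , 285.03003288, 192.17395519],
       [  0.        ,   0.        ,   1.        ]]), 'hand_eye': array([[ 6.54468236e-04, -9.55567837e-01, -2.94770555e-01,
         8.24570509e+01],
       [ 9.99999786e-01,  6.22025963e-04,  2.03819852e-04,
        -2.14656966e-01],
       [-1.14087570e-05, -2.94770625e-01,  9.55568040e-01,
        -1.70245725e+02],
       [ 0.00000000e+00,  0.00000000e+00,  0.00000000e+00,
         1.00000000e+00]])}
{'time': 0.1, 'joints': array([-1.19929900e+00,  3.79386422e-01,  1.73470318e+00, -1.86298556e-05,
        1.02848510e+00, -3.32787703e-02]), 'dq': array([-0.00049354, -0.00032346, -0.0015403 , -0.00090955,  0.00020718,
        0.0014412 ]), 'tau': array([-1.67138762e-03, -7.65040898e+01, -4.35298777e+01,  6.51622703e-02,
        3.97667033e-02, -1.18677910e-06]), 'tool_pos': array([ 275.54860901, -643.11077932,  213.34216525]), 'tcp_rot': array([-4.82678176e-04,  9.79588266e-01,  2.01013900e-01, -9.05039372e-05]), 'wrist_force': array([ 0.69327785, -1.17233028,  0.33760194]), 'torque': array([-0.00320617,  0.01994648,  0.01270861]), 'width': 91.22716952482529}
```

View pics/top.png

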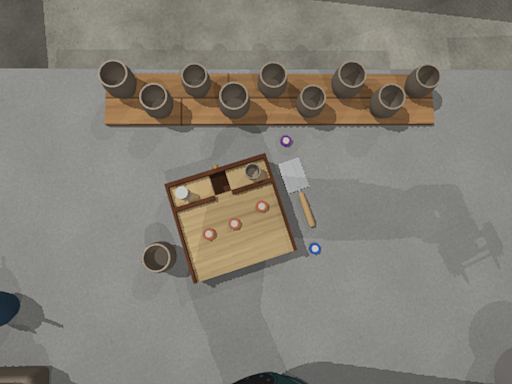

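View pics/side.png

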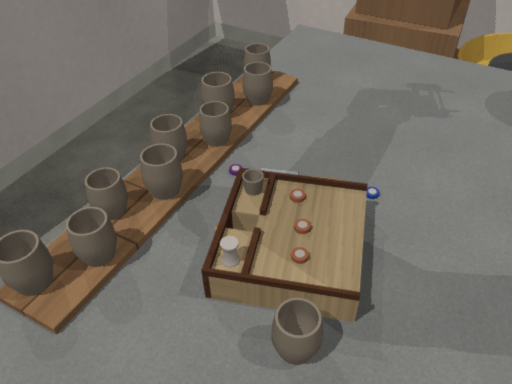

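Top view: three terracotta discs are at about (209,234), (235,224) and (262,207). The look-alikes are purple at (286,141) and blue at (315,248), both on the table, so I exclude them. The gate and slot are near (220,185), the prop at (182,193) and the pot at (253,171).

```bash
cat > h.py <<'E'
from workcell import *
import cv2,numpy as np
def ray(cam,uv,z):
    p=camera_params(cam);K,R,t=p["K"],p["R"],p["t"]
    d=R.T@np.linalg.inv(K)@np.array([uv[0],uv[1],1.]);c=-R.T@t
    return (c+d*(z-c[2])/d[2])[:2]
def proj(cam,X):
    p=camera_params(cam);q=p["K"]@(p["R"]@np.array(X,float)+p["t"]);return q[:2]/q[2]
def blobs(im,roi,kind):
    hsv=cv2.cvtColor(im,cv2.COLOR_RGB2HSV)
    m={"terra":cv2.inRange(hsv,(0,110,90),(11,255,255)),"rim":cv2.inRange(hsv,(0,70,20),(15,255,95))}[kind]
    x0,y0,x1,y1=roi;k=np.zeros_like(m);k[y0:y1,x0:x1]=m[y0:y1,x0:x1];return k
E
python3 - <<'E'
from h import *
im=read_camera("top")
hsv=cv2.cvtColor(im,cv2.COLOR_RGB2HSV)
for p in[(209,229),(204,234),(235,219),(180,225),(172,200),(240,162),(220,182),(262,202),(230,250)]:print(p,hsv[p[1],p[0]])
t=blobs(im,(150,145,305,290),"terra");r=blobs(im,(150,145,305,290),"rim")
for m,n in((t,"t"),(r,"r")):
    N,l,s,c=cv2.connectedComponentsWithStats(m)
    print(n,[(s[i].tolist(),c[i].round(1).tolist()) for i in range(1,N) if s[i,4]>8])
v=cv2.resize(im[145:295,150:310],None,fx=5,fy=5,interpolation=cv2.INTER_CUBIC)[:,:,::-1].copy()
v=v[:600*1]
cv2.imwrite("pics/c1.png",cv2.resize(im[148:288,155:305],None,fx=4.2,fy=4.2,interpolation=cv2.INTER_CUBIC)[:,:,::-1])
E
```

```text
(209, 229) [  9 170 165]
(204, 234) [ 10 174 167]
(235, 219) [  9 157 171]
(180, 225) [ 18 106 108]
(172, 200) [ 12 143  66]
(240, 162) [ 10 150  85]
(220, 182) [  9 153  55]
(262, 202) [  9 109 173]
(230, 250) [ 19  92 177]
t [([181, 167, 48, 15, 125], [201.5, 174.2]), ([261, 176, 13, 8, 30], [268.2, 180.0]), ([165, 180, 50, 102, 330], [183.7, 218.7]), ([256, 201, 12, 11, 56], [261.5, 206.4]), ([229, 218, 11, 12, 58], [234.3, 223.5]), ([289, 227, 5, 14, 20], [290.8, 234.2]), ([203, 228, 12, 12, 62], [208.7, 233.6])]
r [([165, 154, 132, 129, 1519], [228.4, 191.9])]
```

View pics/c1.png

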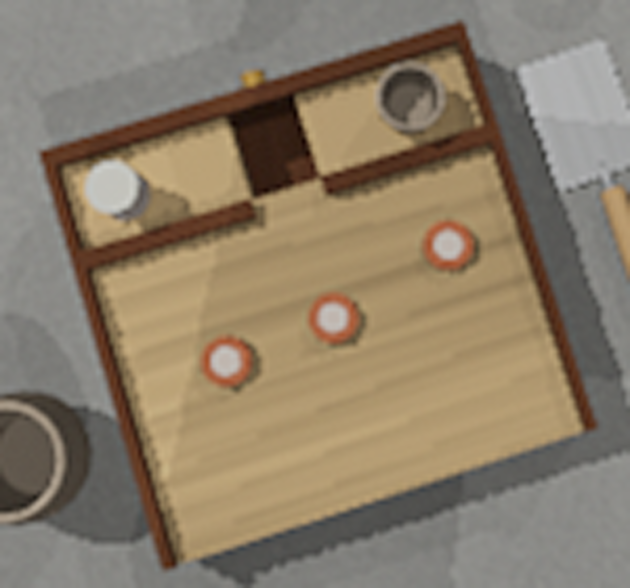

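The crop confirms three terracotta discs with white dots, at (228,361), (334,318) and (448,246) in the crop. The gate opening lies between the fence ends at (255,210) and (325,185), and the scraper and cup are outside the box.

```bash
cat >> h.py <<'E'
def fit(loc,w):
    loc=np.array(loc,float);w=np.array(w,float);a=loc-loc.mean(0);b=w-w.mean(0)
    th=np.arctan2((a[:,0]*b[:,1]-a[:,1]*b[:,0]).sum(),(a*b).sum())
    R=np.array([[np.cos(th),-np.sin(th)],[np.sin(th),np.cos(th)]]);return th,R,w.mean(0)-R@loc.mean(0)
E
python3 - <<'E'
from h import *
cr=lambda p:(np.array(p)-1.6)/4.2+(155,148)
px=[(42,155),(463,23),(596,427),(165,568)];loc=[(130,140),(130,-140),(-140,-140),(-140,140)]
w=[ray("top",cr(p),79) for p in px];th,R,o=fit(loc,w);print("th",th,"o",o,[ (R@np.array(l)+o-x).round(1) for l,x in zip(loc,w)])
L=lambda p:R.T@(p-o)
print("fence ends",L(ray("top",cr((255,210)),79)),L(ray("top",cr((325,185)),79)))
im=read_camera("top");s=read_camera("side")
for n,I,roi in(("top",im,(200,195,275,245)),("side",s,(280,180,325,270))):
    m=cv2.morphologyEx(blobs(I,roi,"terra"),cv2.MORPH_CLOSE,np.ones((9,9)))
    N,l,st,c=cv2.connectedComponentsWithStats(m)
    for i in range(1,N):
        if st[i,4]>50:p=ray(n,c[i],73);print(n,st[i,4],c[i].round(1),p.round(1),"loc",L(p).round(1))
np.savez("box.npz",R=R,o=o)
for nm,l in(("near edge",(-140,0)),("far",(130,0)),("gate",(56,0))):print(nm,R@np.array(l)+o)
E
```

```text
th 0.30100546885028406 o [566.24472067 117.11383347] [array([1.8, 2. ]), array([ 1.9, -0.9]), array([-1. , -2.1]), array([-2.8,  1. ])]
fence ends [54.29605988 22.31014991] [ 56.02659568 -23.97844504]
top 104 [261.4 206.1] [588.6  33.6] loc [ -3.4 -86.4]
top 105 [234.  223.4] [543.9 105.9] loc [-24.7  -4. ]
top 110 [208.6 233.6] [518.  172.2] loc [-29.7  66.9]
side 161 [297. 195.] [587.   36.8] loc [ -4.  -82.9]
side 197 [301.8 225.8] [542.1 109. ] loc [-25.4  -0.6]
side 224 [299.3 254.8] [516. 175.] loc [-30.8  70.2]
near edge [432.53927888  75.60654692]
far [690.39977375 155.65631383]
gate [619.72689738 133.71674808]
```

Call:
send_rows:
  grip: 14
  increments:
    - {"delta_pos": [20,28,0],"twist": [0,0,0]}
    - {"delta_pos": [45,63,0],"twist": [0,0,-0.02]}
    - {"delta_pos": [70,98,0],"twist": [0,0,-0.05]}
    - {"delta_pos": [95,133,0],"twist": [0,0,-0.08]}
    - {"delta_pos": [120,168,0],"twist": [0,0,-0.1]}
    - {"delta_pos": [145,203,0],"twist": [0,0,-0.1]}
    - {"delta_pos": [170,238,0],"twist": [0,0,-0.1]}
    - {"delta_pos": [195,273,0],"twist": [0,0,-0.1]}
    - {"delta_pos": [215,308,0],"twist": [0,0,-0.1]}
    - {"delta_pos": [230,343,0],"twist": [0,0,-0.1]}
    - {"delta_pos": [230,378,0],"twist": [0,0,-0.1]}
    - {"delta_pos": [230,413,0],"twist": [0,0,-0.1]}

```text
time: 1.25
tool_pos: [506.2, -228.2, 213.8]
tcp_rot: [-0.0, 0.988, 0.152, 0.0]
wrist_force: [0.4, -0.2, -0.1]
width: 15.3
```

Call:
send_rows:
  increments:
    - {"delta_pos": [0,35,0],"twist": [0,0,0]}
    - {"delta_pos": [0,70,0],"twist": [0,0,0]}
    - {"delta_pos": [0,105,0],"twist": [0,0,0]}
    - {"delta_pos": [0,140,0],"twist": [0,0,0]}
    - {"delta_pos": [0,175,0],"twist": [0,0,0]}
    - {"delta_pos": [0,210,0],"twist": [0,0,0]}
    - {"delta_pos": [0,245,0],"twist": [0,0,0]}
    - {"delta_pos": [0,280,0],"twist": [0,0,0]}
    - {"delta_pos": [0,310,0],"twist": [0,0,0]}
    - {"delta_pos": [0,326,0],"twist": [0,0,0]}
    - {"delta_pos": [0,326,0],"twist": [0,0,0]}
    - {"delta_pos": [0,326,0],"twist": [0,0,0]}

```text
time: 2.25
tool_pos: [505.6, 96.1, 213.9]
tcp_rot: [0.0, 0.988, 0.153, -0.0]
wrist_force: [-0.5, -0.7, -0.0]
width: 14.0
```

```bash
cat >> h.py <<'E'
from scipy.spatial.transform import Rotation as Ro
def wpose():
    s=get_state();q=s["tcp_rot"];return Ro.from_quat([q[1],q[2],q[3],q[0]]).as_matrix(),np.array(s["tool_pos"]),s
def wray(pose,uv,z):
    p=camera_params("wrist");T=p["hand_eye"];d=pose[0]@T[:3,:3]@np.linalg.inv(p["K"])@np.array([uv[0],uv[1],1.])
    c=pose[0]@T[:3,3]+pose[1];return (c+d*(z-c[2])/d[2])[:2]
def terra(im):
    m=cv2.morphologyEx(blobs(im,(0,0,512,384),"terra"),cv2.MORPH_CLOSE,np.ones((21,21)));N,l,s,c=cv2.connectedComponentsWithStats(m)
    return [(s[i,4],s[i,2:4].tolist(),c[i]) for i in range(1,N) if s[i,4]>150]
E
python3 - <<'E'
from h import *
p=wpose();print(p[2]["time"],p[1],p[2]["width"],np.arctan2(p[0][1,0],p[0][0,0]))
im=read_camera("wrist");cv2.imwrite("pics/w1.png",im[:,:,::-1]);b=np.load("box.npz")
for a,wh,c in terra(im):
    x=wray(p,c,73);print(a,wh,c.round(1),x.round(1),"loc",(b["R"].T@(x-b["o"])).round(1))
E
```

```text
2.25 [505.55854111  96.11814293 213.91306991] 14.017965739693135 0.30663200551654446
2877 [126, 244] [149.6  92.5] [561.3 231.2] loc [ 29.1 110.4]
2786 [126, 234] [363.3  89.5] [630.7  22.3] loc [  33.4 -109.6]
162 [12, 15] [266.7  53.3] [632.8 127.5] loc [66.6 -9.8]
722 [31, 30] [336.9 127.6] [586.9  33.6] loc [ -5.  -85.8]
653 [29, 29] [260.1 147.2] [542.2 105.4] loc [-26.4  -4. ]
657 [29, 29] [195.3 151.8] [516.  171.6] loc [-31.9  66.9]
```

View pics/w1.png

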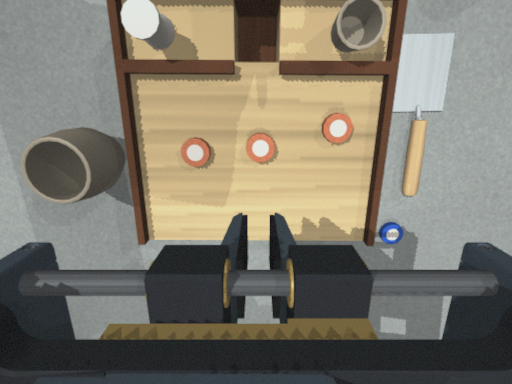

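The wrist view shows the discs at (195,152), (260,147) and (337,128). The fence ends at the gate are at about (235,67) and (279,67), and blue look-alike is on the table at (391,233).

```bash
python3 - <<'E'
from h import *
p=wpose();b=np.load("box.npz");L=lambda x:(b["R"].T@(x-b["o"])).round(1)
for uv in((235,68),(279,68),(126,60),(126,74),(390,60),(390,74),(136,245),(372,245)):print(uv,L(wray(p,uv,79)))
g=L(p[1][:2]);print("tcp",g)
W=lambda x,y:(b["R"]@np.array([x,y])+b["o"]).round(1)
for q in((-65,-4),(-65,-2),(-40,-4),(45,-1),(52,-1)):print(q,W(*q))
E
```

```text
(235, 68) [52.1 20.7]
(279, 68) [ 52.4 -22.7]
(126, 60) [ 58.8 127.4]
(126, 74) [ 46.1 129. ]
(390, 60) [  60.2 -131.3]
(390, 74) [  47.4 -133.1]
(136, 245) [-142.5  142. ]
(372, 245) [-141.1 -138.5]
tcp [-64.4  -2.7]
(-65, -4) [505.4  94. ]
(-65, -2) [504.8  95.9]
(-40, -4) [529.2 101.4]
(45, -1) [609.5 129.5]
(52, -1) [616.2 131.6]
```

Call:
send_rows:
  grip: 12
  increments:
    - {"delta_pos": [-3,-2,-25],"twist": [0,0,-0.005]}
    - {"delta_pos": [-3,-2,-50],"twist": [0,0,-0.005]}
    - {"delta_pos": [-3,-2,-80],"twist": [0,0,-0.005]}
    - {"delta_pos": [-3,-2,-105],"twist": [0,0,-0.005]}
    - {"delta_pos": [-3,-2,-125],"twist": [0,0,-0.005]}
    - {"delta_pos": [-3,-2,-137],"twist": [0,0,-0.005]}
    - {"delta_pos": [-3,-2,-143],"twist": [0,0,-0.005]}
    - {"delta_pos": [-3,-2,-145],"twist": [0,0,-0.005]}
    - {"delta_pos": [-3,-2,-145],"twist": [0,0,-0.005]}

```text
time: 3.05
tool_pos: [503.0, 93.2, 69.3]
tcp_rot: [0.0, 0.989, 0.149, 0.0]
wrist_force: [0.4, -0.1, 0.2]
width: 12.1
```

Call:
send_rows:
  increments:
    - {"delta_pos": [4,1.3,0],"twist": [0,0,0]}
    - {"delta_pos": [8,2.7,0],"twist": [0,0,0]}
    - {"delta_pos": [12,4,0],"twist": [0,0,0]}
    - {"delta_pos": [16,5.4,0],"twist": [0,0,0]}
    - {"delta_pos": [20,6.8,0],"twist": [0,0,0]}
    - {"delta_pos": [24,8.1,0],"twist": [0,0,0]}
    - {"delta_pos": [28,9.5,0],"twist": [0,0,0]}
    - {"delta_pos": [32,10.8,0],"twist": [0,0,0]}
    - {"delta_pos": [36,12.2,0],"twist": [0,0,0]}
    - {"delta_pos": [40,13.6,0],"twist": [0,0,0]}
    - {"delta_pos": [45,15.3,0],"twist": [0,0,0]}
    - {"delta_pos": [50,17,0],"twist": [0,0,0]}

```text
time: 4.05
tool_pos: [553.1, 110.7, 68.9]
tcp_rot: [-0.0, 0.989, 0.149, -0.0]
wrist_force: [-0.6, 0.5, -0.1]
width: 12.2
```

```bash
python3 - <<'E'
from h import *
p=wpose();b=np.load("box.npz");L=lambda x:(b["R"].T@(x-b["o"])).round(1)
print("tcp",L(p[1][:2]),p[1],p[2]["time"])
im=read_camera("wrist");cv2.imwrite("pics/w2.png",im[:,:,::-1])
for a,wh,c in terra(im):print(a,wh,c.round(1),"loc",L(wray(p,c,73)))
E
```

```text
tcp [-14.4  -2.2] [553.14057223 110.72309057  68.92196452] 4.05
6026 [217, 181] [430.7 138.9] loc [  48.8 -101.8]
725 [25, 34] [270.   96.7] loc [72.  -8.8]
5782 [212, 150] [ 80.1 142.7] loc [ 46.8 100.9]
1597 [52, 52] [258.2 193.1] loc [16.2 -2.3]
2036 [55, 49] [389.2 222.1] loc [ -3.  -84.9]
663 [43, 34] [146.9 249.4] loc [-22.1  70.2]
```

View pics/w2.png

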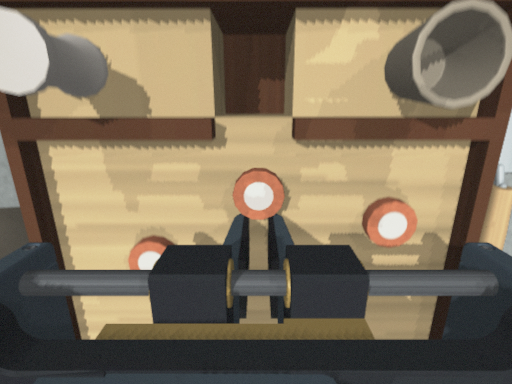

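The disc is cradled between the fingertips at (258,193), and the gate centre is at (254,128). I continue with a 2 mm leftward correction.

Call:
send_rows:
  increments:
    - {"delta_pos": [4,1.8,0],"twist": [0,0,0]}
    - {"delta_pos": [8,3.4,0],"twist": [0,0,0]}
    - {"delta_pos": [12,5,0],"twist": [0,0,0]}
    - {"delta_pos": [16,6.4,0],"twist": [0,0,0]}
    - {"delta_pos": [20,7.8,0],"twist": [0,0,0]}
    - {"delta_pos": [24,9.2,0],"twist": [0,0,0]}
    - {"delta_pos": [28,10.6,0],"twist": [0,0,0]}
    - {"delta_pos": [32,11.9,0],"twist": [0,0,0]}
    - {"delta_pos": [36,13.2,0],"twist": [0,0,0]}
    - {"delta_pos": [40,14.5,0],"twist": [0,0,0]}
    - {"delta_pos": [43,15.5,0],"twist": [0,0,0]}
    - {"delta_pos": [46,16.5,0],"twist": [0,0,0]}

```text
time: 5.1
tool_pos: [599.0, 127.1, 68.9]
tcp_rot: [0.0, 0.989, 0.149, -0.0]
wrist_force: [-0.7, 0.0, -0.2]
width: 12.1
```

Call:
send_rows:
  increments:
    - {"delta_pos": [0,0,0],"twist": [0,0,0]}
    - {"delta_pos": [0,0,0],"twist": [0,0,0]}
    - {"delta_pos": [-3,-1,0],"twist": [0,0,0]}

```text
time: 5.35
tool_pos: [595.8, 126.1, 68.9]
tcp_rot: [-0.0, 0.989, 0.149, 0.0]
wrist_force: [-0.3, -0.4, 0.4]
width: 11.7
```

```bash
python3 - <<'E'
from h import *
p=wpose();b=np.load("box.npz");L=lambda x:(b["R"].T@(x-b["o"])).round(1)
print("tcp",L(p[1][:2]),p[1],p[2]["time"])
im=read_camera("wrist");cv2.imwrite("pics/w3.png",im[:,:,::-1])
for a,wh,c in terra(im):print(a,wh,c.round(1),"loc",L(wray(p,c,73)))
E
```

```text
tcp [30.9 -0.2] [595.84417205 126.12745624  68.94285124] 5.35
19113 [512, 164] [292.  121.9] loc [103.8 -19.4]
3840 [199, 51] [111.9 209.5] loc [50.9 90.8]
178 [33, 8] [382.1 266.1] loc [ 10.8 -82.3]
299 [38, 12] [384.3 301.2] loc [-16.8 -87.4]
164 [11, 22] [146.1 313.8] loc [-27.2  78.6]
```

View pics/w3.png

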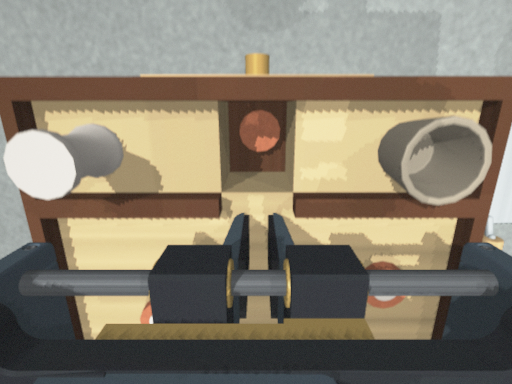

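The first disc lies in the slot at (260,131), and the prop and pot are untouched. Next is the right disc: it is too close to the rim for the fingers to fit behind it, so I straddle it wide open and sweep left with the outer finger.

Call:
send_rows:
  increments:
    - {"delta_pos": [-6,-2,10],"twist": [0,0,0]}
    - {"delta_pos": [-8,-3,30],"twist": [0,0,0]}
    - {"delta_pos": [-8,-15,45],"twist": [0,0,0]}
    - {"delta_pos": [-8,-40,50],"twist": [0,0,0]}
    - {"delta_pos": [-7,-65,50],"twist": [0,0,0]}
    - {"delta_pos": [-7,-80,50],"twist": [0,0,0]}
    - {"delta_pos": [-7,-85,50],"twist": [0,0,0]}
    - {"delta_pos": [-7,-85,50],"twist": [0,0,0]}

```text
time: 6.07
tool_pos: [588.4, 40.2, 119.5]
tcp_rot: [0.0, 0.989, 0.149, 0.0]
wrist_force: [0.8, -0.5, -0.4]
width: 12.1
```

Call:
send_rows:
  grip: 56
  increments:
    - {"delta_pos": [0,0,0],"twist": [0,0,0]}
    - {"delta_pos": [0,0,0],"twist": [0,0,0]}
    - {"delta_pos": [0,0,0],"twist": [0,0,0]}
    - {"delta_pos": [0,0,0],"twist": [0,0,0]}
    - {"delta_pos": [0,0,0],"twist": [0,0,0]}
    - {"delta_pos": [0,0,0],"twist": [0,0,0]}

```text
time: 6.57
tool_pos: [588.7, 41.4, 118.9]
tcp_rot: [-0.0, 0.989, 0.15, -0.0]
wrist_force: [0.4, 0.0, 0.9]
width: 49.3
```

```bash
python3 - <<'E'
from h import *
p=wpose();b=np.load("box.npz");L=lambda x:(b["R"].T@(x-b["o"])).round(1)
print("tcp",L(p[1][:2]),p[1],p[2]["time"],p[2]["width"])
im=read_camera("top");cv2.imwrite("pics/t2.png",cv2.resize(im[148:288,155:305],None,fx=4,fy=4)[:,:,::-1])
im=read_camera("wrist");cv2.imwrite("pics/w4.png",im[:,:,::-1])
for a,wh,c in terra(im):print(a,wh,c.round(1),"loc",L(wray(p,c,73)))
E
```

```text
tcp [ -1. -79.] [588.66856683  41.38319966 118.88472652] 6.5667 49.32121197713205
11409 [349, 192] [212.4  77.5] loc [ 99.4 -46.7]
1796 [119, 16] [ 59.9 142.9] loc [53.6 70.3]
1166 [39, 39] [266.9 214.3] loc [ -4.1 -86.1]
1162 [43, 38] [ 85.4 243.2] loc [-30.1  66.1]
```

View pics/w4.png

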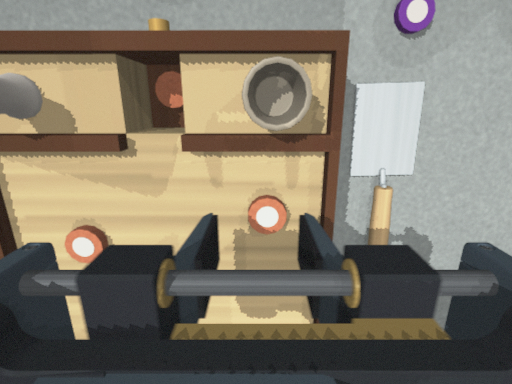

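The right disc at (267,214) sits between the open fingers, with a few mm of clearance to the outer finger. I descend and sweep left.

Call:
send_rows:
  increments:
    - {"delta_pos": [0.5,-1.5,-12],"twist": [0,0,0]}
    - {"delta_pos": [0.5,-1.5,-25],"twist": [0,0,0]}
    - {"delta_pos": [0.5,-1.5,-36],"twist": [0,0,0]}
    - {"delta_pos": [0.5,-1.5,-45],"twist": [0,0,0]}
    - {"delta_pos": [0.5,-1.5,-49],"twist": [0,0,0]}
    - {"delta_pos": [0.5,-1.5,-50],"twist": [0,0,0]}
    - {"delta_pos": [0.5,-1.5,-50],"twist": [0,0,0]}

```text
time: 7.25
tool_pos: [589.0, 39.6, 68.4]
tcp_rot: [-0.0, 0.989, 0.149, -0.0]
wrist_force: [-0.3, 0.5, -0.1]
width: 56.0
```

Call:
send_rows:
  increments:
    - {"delta_pos": [-1,3,0],"twist": [0,0,0]}
    - {"delta_pos": [-2,6,0],"twist": [0,0,0]}
    - {"delta_pos": [-3,9.5,0],"twist": [0,0,0]}
    - {"delta_pos": [-4,13,0],"twist": [0,0,0]}
    - {"delta_pos": [-5,16.5,0],"twist": [0,0,0]}
    - {"delta_pos": [-6.2,20,0],"twist": [0,0,0]}
    - {"delta_pos": [-7.5,24,0],"twist": [0,0,0]}
    - {"delta_pos": [-8.7,28,0],"twist": [0,0,0]}
    - {"delta_pos": [-10,32,0],"twist": [0,0,0]}
    - {"delta_pos": [-11,36,0],"twist": [0,0,0]}
    - {"delta_pos": [-12.4,40,0],"twist": [0,0,0]}
    - {"delta_pos": [-13.7,44,0],"twist": [0,0,0]}

```text
time: 8.25
tool_pos: [575.3, 84.0, 68.9]
tcp_rot: [0.0, 0.989, 0.149, -0.0]
wrist_force: [-0.8, 0.0, -0.6]
width: 56.0
```

Call:
send_rows:
  increments:
    - {"delta_pos": [-1.2,4,0],"twist": [0,0,0]}
    - {"delta_pos": [-2.5,8,0],"twist": [0,0,0]}
    - {"delta_pos": [-3.7,12,0],"twist": [0,0,0]}
    - {"delta_pos": [-5,16,0],"twist": [0,0,0]}
    - {"delta_pos": [-6.2,20,0],"twist": [0,0,0]}
    - {"delta_pos": [-7.5,24,0],"twist": [0,0,0]}
    - {"delta_pos": [-8.7,28,0],"twist": [0,0,0]}
    - {"delta_pos": [-10,32,0],"twist": [0,0,0]}
    - {"delta_pos": [-11,36,0],"twist": [0,0,0]}
    - {"delta_pos": [-12,39,0],"twist": [0,0,0]}
    - {"delta_pos": [-13,42,0],"twist": [0,0,0]}
    - {"delta_pos": [-13,42,0],"twist": [0,0,0]}

```text
time: 9.25
tool_pos: [562.3, 126.0, 68.9]
tcp_rot: [-0.0, 0.989, 0.15, -0.0]
wrist_force: [0.5, 0.6, -0.1]
width: 55.7
```

```bash
python3 - <<'E'
from h import *
p=wpose();b=np.load("box.npz");L=lambda x:(b["R"].T@(x-b["o"])).round(1)
print("tcp",L(p[1][:2]),p[1],p[2]["time"],p[2]["width"])
im=read_camera("wrist");cv2.imwrite("pics/w5.png",im[:,:,::-1])
for a,wh,c in terra(im):print(a,wh,c.round(1),"loc",L(wray(p,c,73)))
E
```

```text
tcp [-1.1  9.7] [562.28913386 126.02583044  68.91013249] 9.25 55.70832185133872
16945 [512, 69] [247.3  16.6] loc [124.3  15.2]
2257 [47, 69] [277.1  95.1] loc [86.2 -0.8]
5717 [216, 159] [107.3 164.9] loc [47.  99.1]
4869 [197, 107] [431.9 166. ] loc [ 46.3 -93.4]
1864 [49, 50] [276.2 242.4] loc [-3.9 -2. ]
214 [15, 43] [ 73.2 317.5] loc [-62.5 140.2]
```

View pics/w5.png

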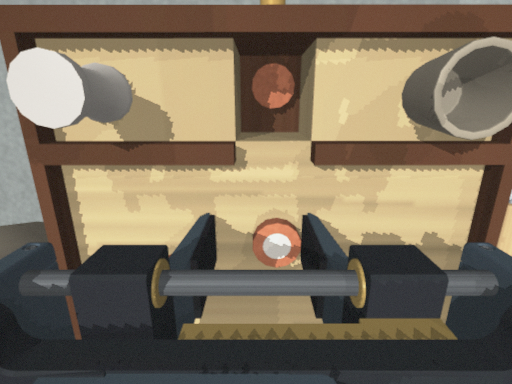

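The second disc is now on the gate axis at (276,242), local (-4,-2). I lift off, reposition behind it with the narrow cradle, and push it forward.

Call:
send_rows:
  increments:
    - {"delta_pos": [1.5,-5,0],"twist": [0,0,0]}
    - {"delta_pos": [1.5,-5,10],"twist": [0,0,0]}
    - {"delta_pos": [1.5,-5,30],"twist": [0,0,0]}
    - {"delta_pos": [-5,-9,45],"twist": [0,0,0]}
    - {"delta_pos": [-20,-15,45],"twist": [0,0,0]}
    - {"delta_pos": [-35,-22,45],"twist": [0,0,0]}
    - {"delta_pos": [-39,-24,45],"twist": [0,0,0]}

```text
time: 9.88
tool_pos: [521.9, 100.7, 114.5]
tcp_rot: [0.0, 0.989, 0.149, -0.0]
wrist_force: [0.3, -0.0, -0.2]
width: 55.9
```

Call:
send_rows:
  grip: 12
  increments:
    - {"delta_pos": [0,0,0],"twist": [0,0,0]}
    - {"delta_pos": [0,0,0],"twist": [0,0,0]}
    - {"delta_pos": [0,0,0],"twist": [0,0,0]}
    - {"delta_pos": [0,0,0],"twist": [0,0,0]}
    - {"delta_pos": [0,0,0],"twist": [0,0,0]}
    - {"delta_pos": [0,0,-12],"twist": [0,0,0]}
    - {"delta_pos": [0,0,-25],"twist": [0,0,0]}
    - {"delta_pos": [0,0,-36],"twist": [0,0,0]}
    - {"delta_pos": [0,0,-43],"twist": [0,0,0]}
    - {"delta_pos": [0,0,-45],"twist": [0,0,0]}
    - {"delta_pos": [0,0,-45],"twist": [0,0,0]}

```text
time: 10.8
tool_pos: [523.1, 101.5, 68.1]
tcp_rot: [-0.0, 0.989, 0.149, -0.001]
wrist_force: [0.6, -0.1, -0.5]
width: 11.8
```

```bash
python3 - <<'E'
from h import *
p=wpose();b=np.load("box.npz");L=lambda x:(b["R"].T@(x-b["o"])).round(1)
print("tcp",L(p[1][:2]),p[1],p[2]["time"],p[2]["width"])
im=read_camera("wrist");cv2.imwrite("pics/w6.png",im[:,:,::-1])
for a,wh,c in terra(im):print(a,wh,c.round(1),"loc",L(wray(p,c,73)))
E
```

```text
tcp [-45.9  -2.1] [523.06614922 101.49865031  68.08612359] 10.8 11.835694232509413
1752 [46, 53] [257.8  19.6] loc [77.9 -2. ]
3772 [178, 24] [125.6  68.8] loc [54.8 68.8]
1668 [80, 24] [333.2  68.2] loc [ 55.  -42.3]
4009 [100, 186] [481.7 117.2] loc [  29.6 -127.6]
1823 [40, 153] [ 15.3 171.8] loc [ -1.7 142.1]
1628 [53, 53] [258.3 175.9] loc [-4.3 -2.2]
2086 [54, 51] [148.  217.3] loc [-30.8  66.6]
```

Call:
send_rows:
  increments:
    - {"delta_pos": [3,1,0],"twist": [0,0,0]}
    - {"delta_pos": [6,2,0],"twist": [0,0,0]}
    - {"delta_pos": [9,3,0],"twist": [0,0,0]}
    - {"delta_pos": [12,4,0],"twist": [0,0,0]}
    - {"delta_pos": [16,5.3,0],"twist": [0,0,0]}
    - {"delta_pos": [20,6.7,0],"twist": [0,0,0]}
    - {"delta_pos": [24,8,0],"twist": [0,0,0]}
    - {"delta_pos": [28,9.3,0],"twist": [0,0,0]}
    - {"delta_pos": [32,10.7,0],"twist": [0,0,0]}
    - {"delta_pos": [36,12,0],"twist": [0,0,0]}
    - {"delta_pos": [40,13.3,0],"twist": [0,0,0]}
    - {"delta_pos": [44,14.7,0],"twist": [0,0,0]}

```text
time: 11.85
tool_pos: [567.9, 116.4, 68.9]
tcp_rot: [-0.0, 0.989, 0.149, -0.0]
wrist_force: [-0.5, 0.4, 1.0]
width: 12.2
```

Call:
send_rows:
  increments:
    - {"delta_pos": [4,1.3,0],"twist": [0,0,0]}
    - {"delta_pos": [8,2.7,0],"twist": [0,0,0]}
    - {"delta_pos": [12,4,0],"twist": [0,0,0]}
    - {"delta_pos": [16,5.3,0],"twist": [0,0,0]}
    - {"delta_pos": [20,6.7,0],"twist": [0,0,0]}
    - {"delta_pos": [24,8,0],"twist": [0,0,0]}
    - {"delta_pos": [27,9,0],"twist": [0,0,0]}
    - {"delta_pos": [30,10,0],"twist": [0,0,0]}
    - {"delta_pos": [32,10.6,0],"twist": [0,0,0]}
    - {"delta_pos": [32,10.6,0],"twist": [0,0,0]}
    - {"delta_pos": [32,10.6,0],"twist": [0,0,0]}
    - {"delta_pos": [29,9.6,0],"twist": [0,0,0]}

```text
time: 12.85
tool_pos: [596.7, 125.9, 69.0]
tcp_rot: [-0.0, 0.989, 0.149, 0.0]
wrist_force: [-0.7, -0.1, 0.1]
width: 11.8
```

```bash
python3 - <<'E'
from h import *
p=wpose();b=np.load("box.npz");L=lambda x:(b["R"].T@(x-b["o"])).round(1)
print("tcp",L(p[1][:2]),p[1],p[2]["time"],p[2]["width"])
im=read_camera("wrist");cv2.imwrite("pics/w7.png",im[:,:,::-1])
for a,wh,c in terra(im):print(a,wh,c.round(1),"loc",L(wray(p,c,73)))
E
```

```text
tcp [31.7 -0.6] [596.69747513 125.92021611  68.97821249] 12.85 11.824442090142565
19585 [512, 163] [291.9 123.3] loc [103.8 -19.8]
3771 [199, 49] [112.3 210.5] loc [51.  90.2]
162 [12, 22] [145.8 313.8] loc [-26.5  78.3]
```

View pics/w7.png

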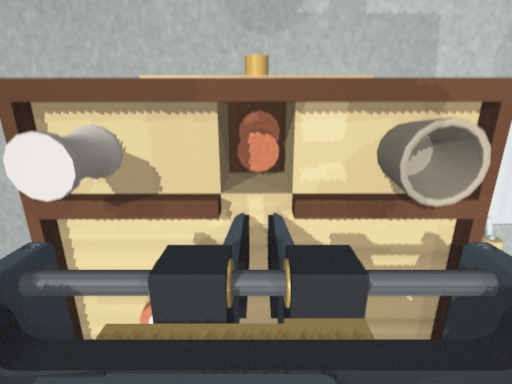

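Two discs are in the slot, at (259,125) and (258,152). The last disc is the left one, at local (-31,67), and I treat it the mirrored way.

Call:
send_rows:
  increments:
    - {"delta_pos": [-6,-2,10],"twist": [0,0,0]}
    - {"delta_pos": [-10,-2,30],"twist": [0,0,0]}
    - {"delta_pos": [-25,8,45],"twist": [0,0,0]}
    - {"delta_pos": [-45,20,50],"twist": [0,0,0]}
    - {"delta_pos": [-62,32,50],"twist": [0,0,0]}
    - {"delta_pos": [-72,39,50],"twist": [0,0,0]}
    - {"delta_pos": [-75,41,50],"twist": [0,0,0]}

```text
time: 13.48
tool_pos: [519.9, 167.4, 119.4]
tcp_rot: [-0.0, 0.989, 0.15, -0.0]
wrist_force: [0.5, 0.3, 0.4]
width: 11.9
```

Call:
send_rows:
  grip: 56
  increments:
    - {"delta_pos": [0,0,0],"twist": [0,0,0]}
    - {"delta_pos": [0,0,0],"twist": [0,0,0]}
    - {"delta_pos": [0,0,0],"twist": [0,0,0]}
    - {"delta_pos": [0,0,0],"twist": [0,0,0]}
    - {"delta_pos": [0,0,0],"twist": [0,0,0]}
    - {"delta_pos": [0,0,0],"twist": [0,0,0]}
    - {"delta_pos": [0,0,0],"twist": [0,0,0]}

```text
time: 14.07
tool_pos: [521.6, 166.7, 118.8]
tcp_rot: [0.0, 0.989, 0.149, -0.0]
wrist_force: [0.2, -0.2, 0.6]
width: 55.0
```

```bash
python3 - <<'E'
from h import *
p=wpose();b=np.load("box.npz");L=lambda x:(b["R"].T@(x-b["o"])).round(1)
print("tcp",L(p[1][:2]),p[1],p[2]["time"],p[2]["width"])
im=read_camera("wrist");cv2.imwrite("pics/w8.png",im[:,:,::-1])
for a,wh,c in terra(im):print(a,wh,c.round(1),"loc",L(wray(p,c,73)))
E
```

```text
tcp [-27.9  60.6] [521.60703219 166.67953628 118.80880075] 14.0667 54.95403371703372
6422 [378, 245] [221.3  85.9] loc [67.  86.7]
1771 [39, 55] [328.1  64.9] loc [80.6 11.7]
2054 [137, 18] [440.7 104.9] loc [ 54.  -71.8]
678 [19, 73] [505.1 221.4] loc [ -37.4 -141.7]
1159 [38, 39] [249.7 214.4] loc [-31.   67.4]
```

Disc is at (-31, 67.4) with about 5 mm of finger clearance. I descend and sweep right by 74 mm (world +22, -70.5).

Call:
send_rows:
  increments:
    - {"delta_pos": [-0.3,1,-12],"twist": [0,0,0]}
    - {"delta_pos": [-0.3,1,-25],"twist": [0,0,0]}
    - {"delta_pos": [-0.3,1,-36],"twist": [0,0,0]}
    - {"delta_pos": [-0.3,1,-45],"twist": [0,0,0]}
    - {"delta_pos": [-0.3,1,-49],"twist": [0,0,0]}
    - {"delta_pos": [-0.3,1,-50],"twist": [0,0,0]}
    - {"delta_pos": [-0.3,1,-50],"twist": [0,0,0]}

```text
time: 14.7
tool_pos: [521.0, 167.8, 68.5]
tcp_rot: [0.0, 0.989, 0.149, -0.0]
wrist_force: [0.8, 0.3, 0.7]
width: 56.1
```

Call:
send_rows:
  increments:
    - {"delta_pos": [1,-3,0],"twist": [0,0,0]}
    - {"delta_pos": [2,-6,0],"twist": [0,0,0]}
    - {"delta_pos": [3,-9.5,0],"twist": [0,0,0]}
    - {"delta_pos": [4,-13,0],"twist": [0,0,0]}
    - {"delta_pos": [5,-16.5,0],"twist": [0,0,0]}
    - {"delta_pos": [6.2,-20,0],"twist": [0,0,0]}
    - {"delta_pos": [7.5,-24,0],"twist": [0,0,0]}
    - {"delta_pos": [8.7,-28,0],"twist": [0,0,0]}
    - {"delta_pos": [10,-32,0],"twist": [0,0,0]}
    - {"delta_pos": [11,-36,0],"twist": [0,0,0]}
    - {"delta_pos": [12.4,-40,0],"twist": [0,0,0]}
    - {"delta_pos": [13.7,-44,0],"twist": [0,0,0]}

```text
time: 15.7
tool_pos: [535.0, 123.4, 68.9]
tcp_rot: [-0.0, 0.989, 0.149, -0.0]
wrist_force: [-0.6, -0.5, -0.2]
width: 55.8
```

Call:
send_rows:
  increments:
    - {"delta_pos": [1.2,-4,0],"twist": [0,0,0]}
    - {"delta_pos": [2.5,-8,0],"twist": [0,0,0]}
    - {"delta_pos": [3.7,-12,0],"twist": [0,0,0]}
    - {"delta_pos": [5,-16,0],"twist": [0,0,0]}
    - {"delta_pos": [6.2,-20,0],"twist": [0,0,0]}
    - {"delta_pos": [7.5,-24,0],"twist": [0,0,0]}
    - {"delta_pos": [8.3,-27,0],"twist": [0,0,0]}
    - {"delta_pos": [8.3,-27,0],"twist": [0,0,0]}
    - {"delta_pos": [8.3,-27,0],"twist": [0,0,0]}

```text
time: 16.45
tool_pos: [543.2, 96.7, 68.9]
tcp_rot: [0.0, 0.989, 0.149, -0.0]
wrist_force: [0.2, 0.6, -0.1]
width: 56.2
```

```bash
python3 - <<'E'
from h import *
p=wpose();b=np.load("box.npz");L=lambda x:(b["R"].T@(x-b["o"])).round(1)
print("tcp",L(p[1][:2]),p[1],p[2]["time"],p[2]["width"])
im=read_camera("wrist");cv2.imwrite("pics/w9.png",im[:,:,::-1])
for a,wh,c in terra(im):print(a,wh,c.round(1),"loc",L(wray(p,c,73)))
E
```

```text
tcp [-28.1 -12.7] [543.19169277  96.69527308  68.91566445] 16.45 56.17216863541804
7635 [235, 246] [424.4 108.9] loc [  51.8 -105.8]
2578 [47, 69] [241.2  54.4] loc [79.7 -3.8]
4133 [192, 22] [ 95.1 104.7] loc [54.2 78.1]
1123 [25, 101] [  8.6 208.8] loc [ -7.6 142.3]
1851 [49, 49] [240.7 242.5] loc [-30.8  -1.4]
```

Call:
send_rows:
  increments:
    - {"delta_pos": [-1.5,5,0],"twist": [0,0,0]}
    - {"delta_pos": [-1.5,5,10],"twist": [0,0,0]}
    - {"delta_pos": [-1.5,5,30],"twist": [0,0,0]}
    - {"delta_pos": [-10,4,45],"twist": [0,0,0]}
    - {"delta_pos": [-25,1,45],"twist": [0,0,0]}
    - {"delta_pos": [-40,-1,45],"twist": [0,0,0]}
    - {"delta_pos": [-45.5,-2,45],"twist": [0,0,0]}

```text
time: 17.08
tool_pos: [496.1, 94.9, 114.6]
tcp_rot: [-0.0, 0.989, 0.15, -0.0]
wrist_force: [-0.3, -0.0, -0.2]
width: 56.3
```

Call:
send_rows:
  grip: 12
  increments:
    - {"delta_pos": [0,0,0],"twist": [0,0,0]}
    - {"delta_pos": [0,0,0],"twist": [0,0,0]}
    - {"delta_pos": [0,0,0],"twist": [0,0,0]}
    - {"delta_pos": [0,0,0],"twist": [0,0,0]}
    - {"delta_pos": [0,0,0],"twist": [0,0,0]}
    - {"delta_pos": [0,0,-12],"twist": [0,0,0]}
    - {"delta_pos": [0,0,-25],"twist": [0,0,0]}
    - {"delta_pos": [0,0,-36],"twist": [0,0,0]}
    - {"delta_pos": [0,0,-43],"twist": [0,0,0]}
    - {"delta_pos": [0,0,-45],"twist": [0,0,0]}
    - {"delta_pos": [0,0,-45],"twist": [0,0,0]}

```text
time: 18.0
tool_pos: [497.3, 94.8, 68.1]
tcp_rot: [-0.0, 0.989, 0.149, -0.001]
wrist_force: [0.1, -0.4, 1.2]
width: 12.0
```

```bash
python3 - <<'E'
from h import *
p=wpose();b=np.load("box.npz");L=lambda x:(b["R"].T@(x-b["o"])).round(1)
print("tcp",L(p[1][:2]),p[1],p[2]["time"],p[2]["width"])
im=read_camera("wrist");cv2.imwrite("pics/w10.png",im[:,:,::-1])
for a,wh,c in terra(im):print(a,wh,c.round(1),"loc",L(wray(p,c,73)))
E
```

```text
tcp [-72.5  -0.9] [497.26266668  94.77716212  68.08766026] 18.0 11.972460478379187
1365 [74, 23] [170.9  10.7] loc [55.3 43.3]
204 [42, 5] [257.5   2. ] loc [59.1 -0.6]
295 [17, 22] [363.4  11.2] loc [ 55.  -54.3]
1247 [80, 22] [481.6  11.7] loc [  54.7 -114.3]
1690 [40, 167] [496.8 160.8] loc [ -21.8 -140.9]
1634 [40, 151] [ 15.6 164.2] loc [-23.7 142. ]
1632 [53, 53] [259.1 176.5] loc [-31.3  -1.5]
```

Push 107 mm along local x (total world +102, +32 to (599.5, 127)).

Call:
send_rows:
  increments:
    - {"delta_pos": [3,1,0],"twist": [0,0,0]}
    - {"delta_pos": [6,1.9,0],"twist": [0,0,0]}
    - {"delta_pos": [9,2.8,0],"twist": [0,0,0]}
    - {"delta_pos": [13,4,0],"twist": [0,0,0]}
    - {"delta_pos": [17,5.3,0],"twist": [0,0,0]}
    - {"delta_pos": [21,6.6,0],"twist": [0,0,0]}
    - {"delta_pos": [25,7.8,0],"twist": [0,0,0]}
    - {"delta_pos": [29,9.1,0],"twist": [0,0,0]}
    - {"delta_pos": [33,10.3,0],"twist": [0,0,0]}
    - {"delta_pos": [37,11.6,0],"twist": [0,0,0]}
    - {"delta_pos": [41,12.8,0],"twist": [0,0,0]}
    - {"delta_pos": [45,14.1,0],"twist": [0,0,0]}

```text
time: 19.05
tool_pos: [543.1, 109.1, 68.9]
tcp_rot: [-0.0, 0.989, 0.149, -0.0]
wrist_force: [-0.5, 0.3, -0.4]
width: 12.3
```

Call:
send_rows:
  increments:
    - {"delta_pos": [4,1.3,0],"twist": [0,0,0]}
    - {"delta_pos": [8,2.5,0],"twist": [0,0,0]}
    - {"delta_pos": [12,3.8,0],"twist": [0,0,0]}
    - {"delta_pos": [16,5,0],"twist": [0,0,0]}
    - {"delta_pos": [20,6.3,0],"twist": [0,0,0]}
    - {"delta_pos": [24,7.5,0],"twist": [0,0,0]}
    - {"delta_pos": [28,8.8,0],"twist": [0,0,0]}
    - {"delta_pos": [32,10,0],"twist": [0,0,0]}
    - {"delta_pos": [36,11.3,0],"twist": [0,0,0]}
    - {"delta_pos": [40,12.5,0],"twist": [0,0,0]}
    - {"delta_pos": [44,13.8,0],"twist": [0,0,0]}
    - {"delta_pos": [48,15.2,0],"twist": [0,0,0]}

```text
time: 20.05
tool_pos: [591.1, 124.3, 68.9]
tcp_rot: [0.0, 0.989, 0.149, 0.0]
wrist_force: [-0.4, 0.3, -0.1]
width: 12.0
```

Call:
send_rows:
  increments:
    - {"delta_pos": [3,1,0],"twist": [0,0,0]}
    - {"delta_pos": [6,1.9,0],"twist": [0,0,0]}
    - {"delta_pos": [8.5,2.7,0],"twist": [0,0,0]}
    - {"delta_pos": [8.5,2.7,0],"twist": [0,0,0]}
    - {"delta_pos": [8.5,2.7,0],"twist": [0,0,0]}
    - {"delta_pos": [5.5,1.7,0],"twist": [0,0,0]}

```text
time: 20.55
tool_pos: [596.4, 125.9, 69.0]
tcp_rot: [-0.0, 0.989, 0.149, 0.0]
wrist_force: [0.4, -0.4, -0.5]
width: 12.2
```

```bash
python3 - <<'E'
from h import *
p=wpose();b=np.load("box.npz");L=lambda x:(b["R"].T@(x-b["o"])).round(1)
print("tcp",L(p[1][:2]),p[1],p[2]["time"],p[2]["width"])
im=read_camera("wrist");cv2.imwrite("pics/w11.png",im[:,:,::-1])
E
```

```text
tcp [31.4 -0.5] [596.3655299  125.90806653  68.96260374] 20.55 12.179244291093703
```

View pics/w11.png

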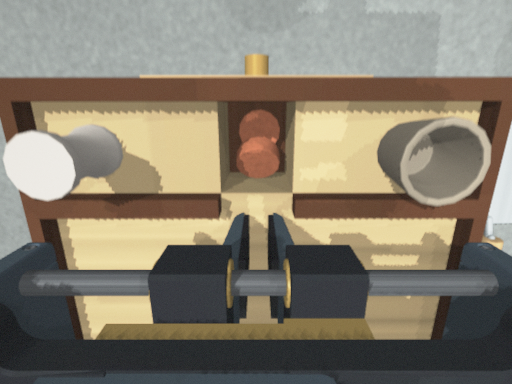

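The third disc has dropped onto the second, and all three appear in the slot around (259,125) to (258,158). I retreat upward and back, then check.

Call:
send_rows:
  increments:
    - {"delta_pos": [-6,-2,5],"twist": [0,0,0]}
    - {"delta_pos": [-10,-3,25],"twist": [0,0,0]}
    - {"delta_pos": [-15,-5,55],"twist": [0,0,0]}
    - {"delta_pos": [-20,-15,85],"twist": [0,0,0]}
    - {"delta_pos": [-25,-40,115],"twist": [0,0,0]}
    - {"delta_pos": [-30,-75,130],"twist": [0,0,0]}
    - {"delta_pos": [-35,-110,140],"twist": [0,0,0]}
    - {"delta_pos": [-40,-145,145],"twist": [0,0,0]}
    - {"delta_pos": [-45,-180,145],"twist": [0,0,0]}
    - {"delta_pos": [-50,-215,145],"twist": [0,0,0]}
    - {"delta_pos": [-55,-250,145],"twist": [0,0,0]}
    - {"delta_pos": [-60,-270,145],"twist": [0,0,0]}

```text
time: 21.6
tool_pos: [535.2, -146.8, 214.4]
tcp_rot: [0.0, 0.989, 0.149, 0.0]
wrist_force: [0.5, 0.6, 1.1]
width: 11.7
```

Call:
send_rows:
  increments:
    - {"delta_pos": [0,-30,0],"twist": [0,0,0]}
    - {"delta_pos": [0,-60,0],"twist": [0,0,0]}
    - {"delta_pos": [0,-90,0],"twist": [0,0,0]}
    - {"delta_pos": [0,-110,0],"twist": [0,0,0]}
    - {"delta_pos": [0,-110,0],"twist": [0,0,0]}
    - {"delta_pos": [0,-110,0],"twist": [0,0,0]}
    - {"delta_pos": [0,-110,0],"twist": [0,0,0]}

```text
time: 22.18
tool_pos: [535.7, -253.5, 213.9]
tcp_rot: [-0.0, 0.989, 0.149, -0.0]
wrist_force: [-0.9, -0.1, -0.9]
width: 12.1
```

```bash
python3 - <<'E'
from h import *
a=cv2.imread("pics/top.png")[148:288,135:325];c=read_camera("top")[148:288,135:325,::-1]
s=read_camera("side")[140:340,190:400,::-1];f=lambda x:cv2.resize(x,(400,295))
s0=cv2.imread("pics/side.png")[140:340,190:400]
cv2.imwrite("pics/fin.png",np.vstack([np.hstack([f(a),f(c)]),np.hstack([f(s0),f(s)])]))
E
```

```text
(no output)
```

View pics/fin.png

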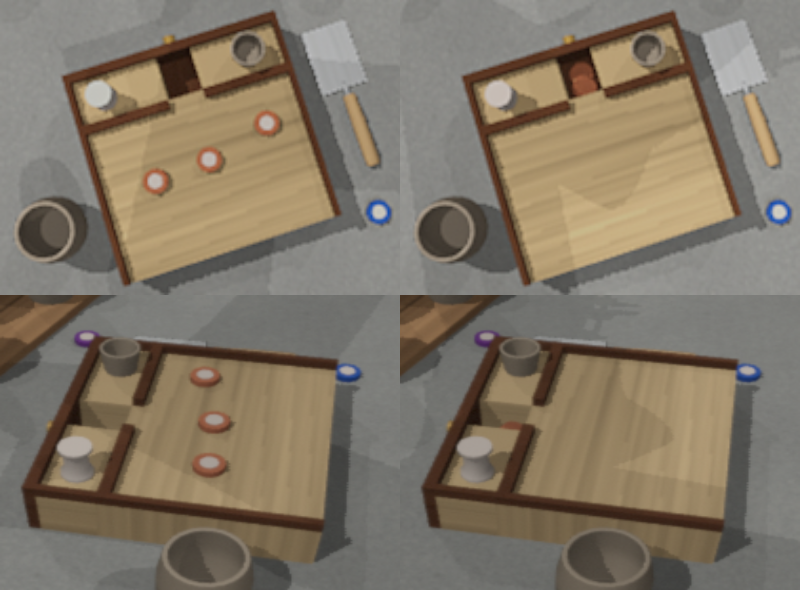

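The before/after picture shows an empty deck, discs only in the slot, and the bystanders unmoved. In the side view a disc edge shows in the slot at (512,426), so I'll check its depth by crossing the two views before handing in.

```bash
python3 - <<'E'
from h import *
b=np.load("box.npz");L=lambda x:(b["R"].T@(x-b["o"])).round(1)
print(get_state()["time"])
t=read_camera("top");s=read_camera("side")
for n,I,roi,A in(("top",t,(205,165,235,200),5),("side",s,(235,215,262,240),5)):
    m=cv2.inRange(cv2.cvtColor(I,cv2.COLOR_RGB2HSV),(0,110,100),(11,255,255));x0,y0,x1,y1=roi
    k=np.zeros_like(m);k[y0:y1,x0:x1]=m[y0:y1,x0:x1]
    N,l,st,c=cv2.connectedComponentsWithStats(k)
    for i in range(1,N):
        if st[i,4]>A:print(n,st[i],c[i].round(1),[(z,L(ray(n,c[i],z)).tolist()) for z in(15,25,35,45,57,65)])
E
```

```text
22.2833
top [216 178  13  16 143] [221.4 185.3] [(15, [90.1, -0.7]), (25, [88.6, -1.0]), (35, [87.1, -1.3]), (45, [85.6, -1.6]), (57, [83.8, -1.9]), (65, [82.7, -2.1])]
side [243 226  11   5  41] [248.5 228.2] [(15, [85.3, -27.8]), (25, [83.0, -18.8]), (35, [80.7, -9.8]), (45, [78.4, -0.8]), (57, [75.6, 10.0]), (65, [73.8, 17.2])]
```

The side view only sees the far edge of the top disc. At the disc's far edge (y about -17), that ray gives a height near 25–30 mm above the table, well under the 57 mm limit. The discs look flat and stacked.

```bash
python3 -c "
from workcell import *
print(finish_job())"
```

```text
the job is handed in; nothing more can be done
None
```

All three discs are in the slot, and I handed the job in at about 22 s of the 72 s allowed; `finish_job()` gives no verdict.

- **How:** I pushed the middle disc straight through the gate, held between the two slightly open fingertips. The right disc and then the left disc were each swept sideways with the inside of one finger onto the gate line, then pushed through the same way.
- **Forces:** wrist force read about 1 N or less at the end of every move. Finger contact force on the discs was not measured directly.
- **Last checks:**
    - The before/after top and side pictures show an empty deck and discs only in the slot.
    - By eye, the prop, pot, cup and scraper have not moved and are upright.
    - The arm is parked clear at z ≈ 214 mm.
- **Depth of the top disc:** the side camera sees only its far edge. From that I put it roughly 25–30 mm above the table, below the 57 mm limit, so this is an estimate, not a direct measurement.
- **Disagreements:** the top and side cameras differed by about 3 mm on the disc positions along y. The wrist view agreed with the top camera and also showed the fence about 3 mm nearer than my box fit. I allowed for both.

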